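# Lay up the breakfast caddy and leave the cook's things

## Task

Lay up the breakfast caddy for the table: from the front of the worktop put the salt shaker, the pepper mill, the jam jar and the tea box into it, each standing upright on the caddy's base in the opening cut to its size; lower them in, do not drop them. The two spice jars and the food tin among them belong to the cook: leave them where they are.

Things in the scene. Friction and masses are not known exactly. Their poses are not given: they have to be found in the camera images.
- caddy: Breakfast caddy, fixed, at any angle: low dark wooden stand, 196 (x) x 228 (y) mm, 36 mm high, a steel carrying bar on each short end (sticks out 18 mm along +y and -y). Origin: centre of its underside on the worktop; z up. Its deck (top at z = 36 mm) has four openings down to the base board (z = 8 mm), each about 8 mm wider all round than its thing; centres: see the things.
- salt_shaker: To go in the caddy. Short clear shaker with grey holed top; round, 44 mm across up to 74 mm, then about 34 mm, 90 mm high. Upright at the start. Its opening: the smallest round one, 60 mm, at the caddy's x = -47, y = -74 mm, beside a short side of the rectangle. Origin: centre of its underside; z axis up.
- pepper_mill: To go in the caddy. Turned wooden mill; round, 58 mm across at the foot, slimmer above, 190 mm high; its round head (138 to 178 mm up, 50 mm across, does not turn) is the place to grip. Upright at the start. Its opening: the middle-sized round one, 74 mm, at the caddy's x = +47, y = -52 mm, next to the smallest. Origin: centre of its underside; z axis up.
- jam_jar: To go in the caddy. Squat amber glass jar, blank paper label, flat steel lid; round, 68 mm across up to 58 mm, lid 63 mm across at 66 to 81 mm. Upright at the start. Its opening: the largest round one, 84 mm, at the caddy's x = +47, y = +58 mm, beside a long side of the rectangle. Origin: centre of its underside; z axis up.
- tea_box: To go in the caddy. The rigid green carton at the front (not the one far back), 67 (x) x 122 (y) mm, 75 mm high, standing on its base. Its opening: the only rectangle, 82 (x) x 138 (y) mm, at the caddy's x = -47, y = +35 mm; its y axis along the caddy's y, either way round. Carry it clear of the microwave's near corner. Origin: centre of its underside; z axis up.
- spice_jar_1: Spice jar, not for the caddy: slim jar with printed label and tall black cap, round, 41 mm across, 105 mm high, upright. Origin: centre of its underside; z axis up.
- spice_jar_2: A second spice jar of the same shape and size, not for the caddy: 41 mm across, 105 mm high, black cap, upright. Origin: centre of its underside; z axis up.
- tin: Food tin at the front, not for the caddy: bare steel rims and lid, printed paper band, round, 75 mm across, 58 mm high. Origin: centre of its underside; z axis up.

How it is judged:
By the outcome, as a careful person would: the job done as asked, in the order asked, and still so for the second after the job is handed in, with the robot touching nothing.
It also fails if it takes over 109 s, if anything falls off the work surface, if the arm or the gripper's body presses on something with over 40 N, if the wrist force passes 120 N, or if a joint passes its speed limit or range.

## Robot

A 6-joint arm with a two-finger parallel gripper is mounted at the origin on a cart in front of the work surface, level with it; the furniture and walls round the work are solid. World frame = base frame: x ahead of the robot, y to its left, z up, the work surface at z = 0. Lengths are in mm, angles in rad, forces in N, time in s.
With the tool pointing down it reaches from about 400 to 925 mm from the base axis. Payload 12.5 kg.
Tool frame: the origin (TCP) lies at the very end of the fingers, on their centre line; the grasp point (between the pads) lies 19 mm behind it; z points along the fingers, y is the line along which they close (so a half turn about z gives the same grasp; the last joint's range is limited). The gripper opens to 95 mm and grips with 3 to 60 N. Pads are 20 mm wide; open, the fingers measure 119 mm over their backs; the gripper's body (75 mm by 180 mm) begins 59 mm behind the grasp point.
Start: joints at [-1.226, 0.491, 1.559, -0, 1.092, -0.106], TCP at [272.328, -562.569, 214.661] pointing down, gripper open.
Joint ranges: [-3.1, 3.1], [-0.84, 2.19], [0.05, 2.79], [-1.13, 4.28], [0.06, 2.93], [-2.69, 2.69]. Speed limits (rad/s): [2.22, 2.22, 2.79, 3.14, 3.14, 3.14].

## Interface

Orientations are given as [roll, pitch, yaw] about the fixed x, y, z axes, in that order (R = Rz(yaw) Ry(pitch) Rx(roll)).
In Python, from cell import state, read_camera, camera_info, job_done gives the robot as it stands.
- The arm moves only by the shell command python3 -m handwheel 'ROWS'. ROWS is a JSON list of rows, 1 to 5 of them, each of 5 numbers: dx, dy, dz in mm, then a turn about the tool's z in rad, then the opening from 0.0 (shut) to 1.0 (fully open); each row is the pose to reach, as a shift and turn from the pose commanded when the command began, along the tool's axes at that moment; what a row does not reach only later rows make up. A row lasts 1/12 s, in which the tool goes at most 41.7 mm and 0.125 rad, less where a joint would pass 70% of its speed; a pose out of reach is approached as far as the arm can. The fingers move at their own pace and stop on an object; the grip force is fixed at half the most. Time passes only in rows, so rows that do not move let the fingers close. It prints the time, the measured TCP pose, the force, the opening and the grip force at its end.
- state(): the state, without advancing time (a new reading comes with each control period).
- read_camera(name): name is "side" or "top"; returns (picture, depth): 400x640x3 uint8, red, green, blue; 400x640 float32, mm along the optical axis (not along the pixel's ray), 0 where there is no reading.
- camera_info(name): a dict with "vertical_fov" (degrees; the focal length in pixels is half the picture's height over the tangent of half this angle, whatever the lens; pixels are square), "cx", "cy" (the principal point, pixels), "origin" and "attitude" of the camera in the world. Camera axes: x right, y down, z forward; pixel columns grow to the right and rows downward; lengths in mm; the calibration is good to about 2 mm. A picture is of the moment at which its call begins. camera_info takes no time and is no camera call.
- job_done(): hands the job in; it is judged then, once.
The state is a dict: "t": time; "joints": joint angles; "qvel": joint speeds; "tau": joint torques, N m; "eef_pos": TCP position; "tcp_rot": TCP orientation; "ft_force": force on the tool from outside, world axes, zero at the start; "moment": the same for the moment, N m; "opening": opening from 0.0 (shut) to 1.0 (fully open); "grip_force": force on a finger pad.
Only numpy, scipy, OpenCV 4.12 (cv2) and the standard library are available. Lean on these libraries where they do the work, as an engineer would, in place of code of your own. Each camera call takes 0.05 s, during which the arm holds its last target. There are 200 camera calls.

## Working session

There is one attempt and no reset: what is moved stays moved. The work goes in short steps, Python scripts to look and compute and a shell command to move; the robot and the scene stay as the last step left them, time stands still between calls to the robot, and variables do not carry over. Pictures are saved under pics/ and viewed, at most 14 in all, crops included, and the job is handed in when it is done.

```bash
mkdir -p pics; ls
python3 - <<'E'
from cell import *
import cv2,numpy as np
for n in("top","side"):
    p,d=read_camera(n); cv2.imwrite(f"pics/{n}0.png",p[:,:,::-1]); np.savez(f"{n}0.npz",p=p,d=d); print(camera_info(n))
print(state())
E
```

```text
pics
{'vertical_fov': 52.26317901205029, 'cx': 322.7876994219006, 'cy': 198.34058056960214, 'origin': array([470.34422726, 132.2154892 , 970.87599869]), 'attitude': array([-3.07812841,  0.030045  , -1.58988618])}
{'vertical_fov': 47.191577443164185, 'cx': 322.17407571740335, 'cy': 193.7630734854256, 'origin': array([   3.84164477, 1051.46452609,  640.45181373]), 'attitude': array([-2.09754659, -0.00458039, -2.6332254 ])}
{'t': 0.1, 'joints': array([-1.22558421e+00,  4.91531447e-01,  1.55938376e+00,  2.36077862e-05,
        1.09168360e+00, -1.05583002e-01]), 'qvel': array([ 0.00031485, -0.00162716, -0.00107574, -0.0012573 ,  0.00030834,
       -0.0003815 ]), 'tau': array([ 2.84202877e-03, -6.13625336e+01, -2.58605111e+01,  6.94022002e-02,
        4.70105815e-02, -4.15643490e-05]), 'eef_pos': array([ 272.26563424, -562.35035162,  214.1018281 ]), 'tcp_rot': array([-3.14059431e+00, -1.26857941e-04,  4.50784163e-01]), 'ft_force': array([-0.08031007,  0.16512999, -1.39686913]), 'moment': array([ 0.01234129, -0.01479142, -0.0284976 ]), 'grip_force': 0.0, 'opening': 1.0000234789182667}
```

View pics/top0.png

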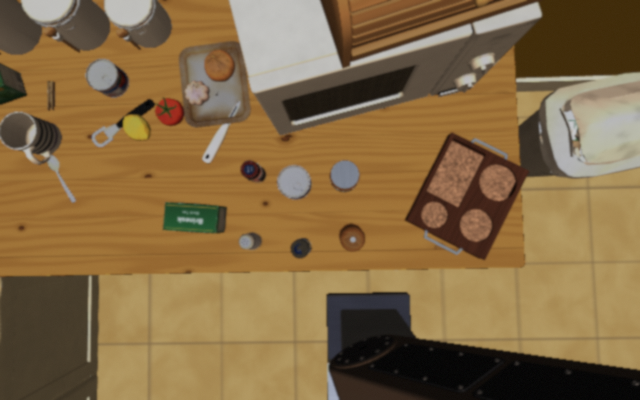

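View pics/side0.png

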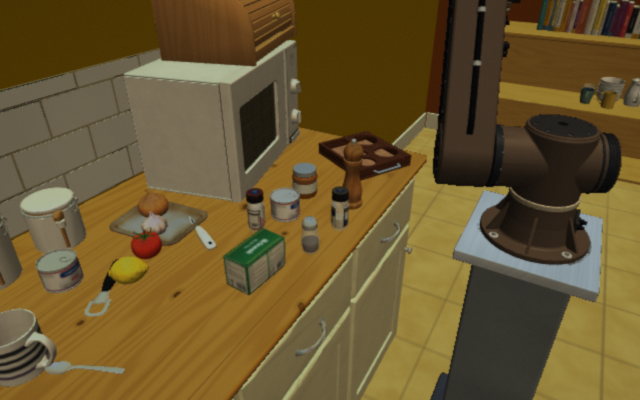

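The top view shows the salt shaker at about (250,241), pepper mill (351,236), jam jar (345,175), tea box (195,217) and caddy (466,196). The spice jars are at (300,247) and (253,170), and the tin is at (294,182). The side view agrees.

```bash
cat > h.py <<'E'
from cell import *
import numpy as np,cv2
from scipy.spatial.transform import Rotation as R
def cloud(n,d):
    c=camera_info(n); f=200/np.tan(np.radians(c["vertical_fov"])/2)
    v,u=np.mgrid[:400,:640]; 
    P=np.stack([(u-c["cx"])/f*d,(v-c["cy"])/f*d,d],-1)
    W=P@R.from_euler('xyz',c["attitude"]).as_matrix().T+c["origin"]; W[d==0]=np.nan
    return W
def ray(n,u,v,z):
    c=camera_info(n); f=200/np.tan(np.radians(c["vertical_fov"])/2)
    r=R.from_euler('xyz',c["attitude"]).as_matrix()@[(u-c["cx"])/f,(v-c["cy"])/f,1]
    return c["origin"]+r*(z-c["origin"][2])/r[2]
def project(n,p):
    c=camera_info(n); f=200/np.tan(np.radians(c["vertical_fov"])/2)
    q=(np.array(p)-c["origin"])@R.from_euler('xyz',c["attitude"]).as_matrix()
    return np.array([c["cx"]+f*q[0]/q[2],c["cy"]+f*q[1]/q[2]])
E
python3 - <<'E'
from h import *
for n in("top","side"):
    z=np.load(n+"0.npz");W=cloud(n,z["d"]);
    t=W[...,2]; m=(abs(t)<8); print(n,"table z",np.median(t[m]))
    m=((t>15)&(t<250)&(W[...,0]>300)&(W[...,0]<700)&(W[...,1]>-320)&(W[...,1]<450)).astype(np.uint8)
    k,l,s,c=cv2.connectedComponentsWithStats(m)
    for i in range(1,k):
        if s[i,4]<40: continue
        q=W[l==i]; zt=np.percentile(q[:,2],97); top=q[q[:,2]>zt-8]
        r=cv2.minAreaRect(top[:,:2].astype(np.float32))
        print(np.round(c[i]),s[i,4],"ztop %.0f"%zt,"rect",np.round(r[0],1),np.round(r[1],1),round(r[2],1),"bbox",np.round(q.min(0)),np.round(q.max(0)))
p=np.load("top0.npz")["p"][:,:,::-1]
a=cv2.resize(p[130:265,400:535],(540,540),interpolation=cv2.INTER_CUBIC)
cv2.imwrite("pics/cad.png",a)
E
```

```text
top table z 0.9489738794044911
[284. 119.] 764 ztop 243 rect [688.3 240.4] [ 8.6 41. ] 22.0 bbox [682. 182.  24.] [700. 262. 250.]
[212. 147.] 245 ztop 20 rect [662.1 419.3] [23.2 82.9] 60.6 bbox [624. 395.  15.] [700. 446.  23.]
[468. 201.] 4705 ztop 40 rect [ 530.4 -170.4] [197.6 228.6] 61.4 bbox [ 386. -310.   15.] [677. -30.  43.]
[252. 171.] 425 ztop 108 rect [592.1 315.1] [38.  37.6] 62.4 bbox [572. 295.  15.] [612. 334. 110.]
[344. 176.] 745 ztop 84 rect [579.3 109.6] [60.7 62.1] 18.5 bbox [546.  76.  21.] [611. 142.  86.]
[293. 182.] 904 ztop 60 rect [569.6 225. ] [72.8 72.8] 88.9 bbox [532. 188.  16.] [606. 262.  62.]
[207. 218.] 914 ztop 80 rect [489.1 423.1] [58.7 62.3] 85.4 bbox [456. 391.  15.] [522. 450.  82.]
[351. 238.] 558 ztop 189 rect [441.9  99. ] [10.9 19.6] 24.0 bbox [417.  74.  15.] [470. 124. 194.]
[250. 241.] 346 ztop 91 rect [436.6 328. ] [28.3 28.3] 60.1 bbox [415. 305.  16.] [456. 346.  92.]
[300. 248.] 337 ztop 109 rect [419.6 209.7] [38.7 37.9] 88.5 bbox [401. 189.  16.] [441. 229. 111.]
side table z 0.7725055314205065
[252. 198.] 2652 ztop 235 rect [688.5 247.9] [42.4 15.8] 81.7 bbox [455. 186.  15.] [700. 450. 250.]
[358. 169.] 3290 ztop 172 rect [437.2 109.6] [42.4 35. ] 27.1 bbox [ 384. -309.   15.] [676. 234. 192.]
[294. 191.] 1477 ztop 83 rect [578.8 112.5] [61.4 60.2] 25.9 bbox [529.  79.  15.] [611. 265.  85.]
[310. 233.] 544 ztop 90 rect [434.3 330.9] [28.6 25.6] 31.0 bbox [414. 315.  15.] [453. 350.  92.]
[206. 238.] 173 ztop 20 rect [661.9 420.6] [21.9 86.2] 61.1 bbox [621. 396.  15.] [699. 448.  21.]
```

View pics/cad.png

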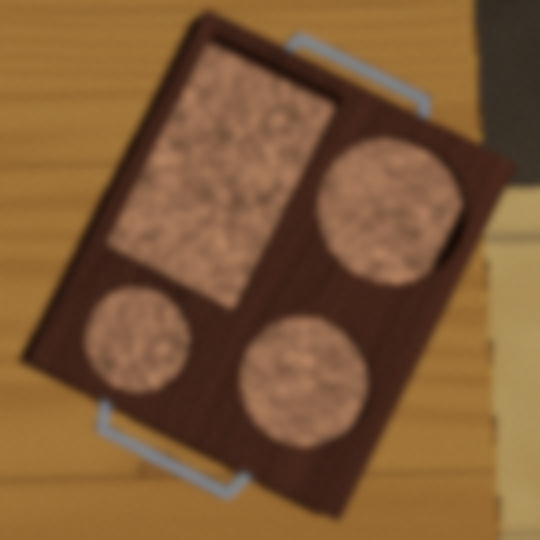

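The close-up shows the caddy turned. The salt opening is at crop (137,340), pepper (305,382), jam (390,210) and the rectangle (222,172), so its +y axis runs up and to the right. Next I'll measure precisely.

```bash
cat >> h.py <<'E'
def go(x,y,z,yawdeg=None,n=True):
    s=state(); p=s["eef_pos"]; M=R.from_euler('xyz',s["tcp_rot"]).as_matrix()
    d=M.T@(np.array([x,y,z])-p); w=s["tcp_rot"][2]
    t=0 if yawdeg is None else -((np.radians(yawdeg)-w+np.pi)%(2*np.pi)-np.pi)
    print("d",np.round(d,1),"turn %.3f"%t,"rows %.1f"%max(np.linalg.norm(d)/41.7,abs(t)/.125))
def st():
    s=state(); print("t %.2f"%s["t"],np.round(s["eef_pos"],1),"yaw %.1f"%np.degrees(s["tcp_rot"][2]),"F",np.round(s["ft_force"],1),"op %.3f grip %.1f"%(s["opening"],s["grip_force"]))
E
python3 - <<'E'
from h import *
names=["tea","pepper","jam","salt"]
for n in("top","side"):
    z=np.load(n+"0.npz");W=cloud(n,z["d"]);t=W[...,2]
    B={"tea":((490,460),110,60,95),"pepper":((441,102),45,140,176),"jam":((579,111),50,70,95),"salt":((436,329),40,20,70)}
    for k,(c,r,a,b) in B.items():
        q=W[(np.hypot(W[...,0]-c[0],W[...,1]-c[1])<r)&(t>a)&(t<b)]
        if k=="tea": q=q[q[:,2]>np.percentile(q[:,2],90)-6]; e=cv2.minAreaRect(q[:,:2].astype(np.float32))
        else:
            # algebraic circle fit on outer hull of points
            h=cv2.minEnclosingCircle(q[:,:2].astype(np.float32)); 
            A=np.c_[2*q[:,:2],np.ones(len(q))]; s=np.linalg.lstsq(A,(q[:,:2]**2).sum(1),rcond=None)[0]
            e=(h,"lsq",s[:2],np.sqrt(s[2]+s[0]**2+s[1]**2))
        print(n,k,len(q),e)
    if n=="top":
        u=((t>33)&(t<48)&(W[...,0]>380)&(W[...,0]<680)&(W[...,1]<-20)&(W[...,1]>-310)).astype(np.uint8)
        cn=max(cv2.findContours(u,cv2.RETR_EXTERNAL,cv2.CHAIN_APPROX_NONE)[0],key=cv2.contourArea)
        f=np.zeros_like(u);cv2.drawContours(f,[cn],-1,1,-1)
        xy=np.array([ray("top",a,b,36)[:2] for a,b in cn[:,0]],np.float32)
        print("deck",cv2.minAreaRect(xy))
        k,l,s,c=cv2.connectedComponentsWithStats(((f==1)&(u==0)).astype(np.uint8))
        src=[];
        for i in range(1,k):
            if s[i,4]>100: print("hole",s[i,4],np.round(ray("top",*c[i],36)[:2],1)); src.append(ray("top",*c[i],36)[:2])
    m=(t>15)&(t<60)&(W[...,0]>640)&(W[...,1]<270)&(W[...,1]>0)
    q=W[m]; print("microwave near corner",np.round(q[q[:,0].argmin()]))
E
```

```text
top tea 1471 ((491.6465759277344, 453.7564392089844), (120.29798126220703, 62.61756134033203), 85.33778381347656)
top pepper 330 (((441.5455322265625, 99.5668716430664), 25.12800407409668), 'lsq', array([441.73366672,  99.62221745]), np.float64(20.48848802512004))
top jam 640 (((579.974365234375, 109.75502014160156), 31.379636764526367), 'lsq', array([579.13536221, 109.76606188]), np.float64(22.157204924372447))
top salt 142 (((435.8035583496094, 326.30010986328125), 21.374902725219727), 'lsq', array([436.07846752, 326.20118185]), np.float64(18.406947915764327))
deck ((530.49169921875, -169.4617919921875), (196.29673767089844, 227.7342529296875), 61.33145523071289)
hole 2144 [ 583.3 -145. ]
hole 1049 [ 558.7 -238.3]
hole 535 [488.2 -92.8]
hole 825 [ 462.3 -185.7]
microwave near corner [683. 258.  25.]
side tea 1149 ((491.4527282714844, 455.3068542480469), (120.94813537597656, 65.34451293945312), 85.26880645751953)
side pepper 269 (((439.14190673828125, 105.72413635253906), 24.166189193725586), 'lsq', array([440.00447139, 104.3499022 ]), np.float64(19.170813318283518))
side jam 272 (((578.3963623046875, 112.02593994140625), 33.8126335144043), 'lsq', array([578.0227819 , 114.07373284]), np.float64(23.750856689993796))
side salt 343 (((433.57769775390625, 331.1255187988281), 20.689332962036133), 'lsq', array([434.62155585, 329.12305088]), np.float64(17.07161168338946))
microwave near corner [682. 261.  30.]
```

```bash
python3 -c "
from h import *
go(520,-150,270,120)"; python3 -m handwheel '[[0,0,-45,-0.12,1]]'
```

```text
d [ 402.6 -263.3  -55.6] turn -1.644 rows 13.1
t: 0.18
eef_pos: [271.4, -560.2, 249.5]
tcp_rot: [-3.129, -0.003, 0.569]
ft_force: [-0.4, -0.2, -1.1]
opening: 0.999
grip_force: 0.0
```

```bash
cat > s.sh <<'E'
python3 -c "
from h import *
st(); go($1)"
E
bash s.sh 520,-150,270,120
```

```text
t 0.18 [ 271.4 -560.2  249.5] yaw 32.6 F [-0.4 -0.2 -1.1] op 0.999 grip 0.0
d [ 430.5 -211.9  -16.7] turn -1.526 rows 12.2
```

```bash
python3 -m handwheel '[[36,-18,-4,-0.125,1],[72,-36,-8,-0.25,1],[108,-54,-12,-0.375,1],[144,-72,-16,-0.5,1],[180,-90,-20,-0.625,1]]' >/dev/null; bash s.sh 520,-150,270,120
```

```text
t 0.60 [ 375.6 -387.8  276.3] yaw 68.8 F [ 0.  -0.   0.9] op 1.002 grip 0.0
d [273.9  48.8   6.3] turn -0.893 rows 7.1
```

```bash
python3 -m handwheel '[[40,7,0,-0.125,1],[80,14,0,-0.25,1],[120,21,0,-0.375,1],[160,28,0,-0.5,1],[200,35,0,-0.625,1]]' >/dev/null; bash s.sh 500,100,270,120
```

```text
t 1.02 [ 481.5 -214.3  276.2] yaw 104.7 F [ 1.2 -0.8  0.3] op 0.999 grip 0.0
d [299.4  97.5   6.3] turn -0.268 rows 7.6
```

```bash
python3 -m handwheel '[[39,12,0,-0.1,1],[78,25,0,-0.2,1],[117,38,0,-0.22,1],[156,51,0,-0.22,1],[195,64,0,-0.22,1]]' >/dev/null; bash s.sh 435,328,150,120
```

```text
t 1.43 [494.3  -9.5 276.2] yaw 116.9 F [1.1 0.4 0.1] op 1.002 grip 0.0
d [327.8 100.  126.2] turn -0.054 rows 8.8
```

```bash
python3 -m handwheel '[[38,12,0,0,1],[76,24,0,0,1],[114,36,5,0,1],[152,48,20,0,1],[190,58,35,0,1]]' >/dev/null; bash s.sh 435,328,150,120
```

```text
t 1.85 [460.2 184.9 241.6] yaw 116.9 F [ 1.5 -0.7 -0.9] op 1.002 grip 0.0
d [139.1  42.2  91.6] turn -0.054 rows 4.1
```

```bash
python3 -m handwheel '[[32,10,22,0,1],[64,20,44,0,1],[96,30,66,0,1],[115,36,80,0,1],[115,36,80,0,1]]' >/dev/null; bash s.sh 435,328,34,120
python3 - <<'E'
from h import *
p,d=read_camera("side"); cv2.imwrite("pics/s1.png",cv2.resize(p[120:300,200:440,::-1],(720,540)))
E
```

```text
t 2.27 [438.7 304.2 158.6] yaw 117.1 F [-0.6 -0.6 -0.3] op 1.000 grip 0.0
d [ 22.8   8.  124.6] turn -0.051 rows 3.0
```

View pics/s1.png

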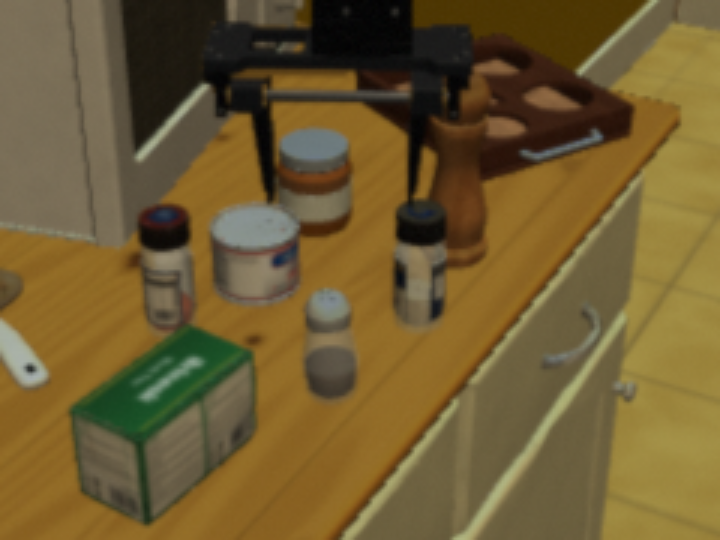

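The open gripper is above and just short of the salt shaker, with its fingertips at crop (270,195) and (413,200). The jaws line up as planned.

```bash
python3 -m handwheel '[[20,7,20,0,1],[20,7,20,0,1],[20,7,20,0,1]]' >/dev/null; bash s.sh 435,328,34,120
python3 - <<'E'
from h import *
s=state();M=R.from_euler('xyz',s["tcp_rot"]).as_matrix();print([np.round(project(n,s["eef_pos"]+k*M[:,1])) for n in("side","top") for k in(-47,47)])
for n,(x0,y0) in {"side":(250,130),"top":(190,170)}.items():
    p,d=read_camera(n); cv2.imwrite(f"pics/{n}2.png",cv2.resize(p[y0:y0+130,x0:x0+130,::-1],(520,520)))
E
```

```text
t 2.57 [437.8 322.3 141.7] yaw 117.0 F [-0.3  0.7  0.4] op 0.999 grip 0.0
d [  6.4   0.2 107.7] turn -0.053 rows 2.6
[array([332., 196.]), array([288., 195.]), array([253., 263.]), array([232., 222.])]
```

View pics/side2.png

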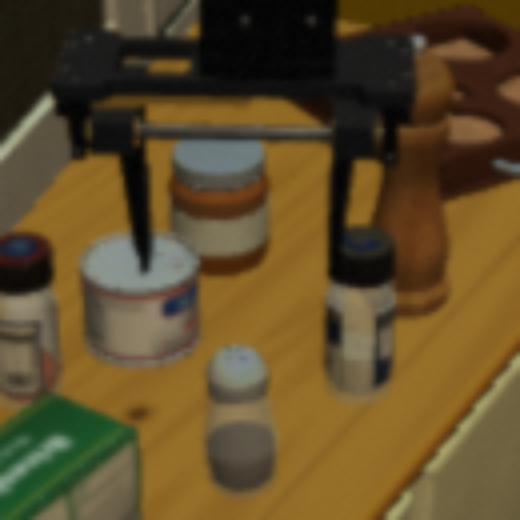

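Fingertips show at full-image (287,197) and (334,199). I predicted (288,195) and (332,196), so the calibration holds. Next I'll lower and grip.

```bash
python3 -m handwheel '[[6,0,25,0,1],[6,0,50,0,1],[6,0,75,0,1],[6,0,95,0,1],[6,0,106,0,1]]' >/dev/null;  python3 -m handwheel '[[0,0,0,0,1],[0,0,0,0,0.3],[0,0,0,0,0.3],[0,0,0,0,0.3],[0,0,0,0,0.3]]'; bash s.sh 435,328,34,120
```

```text
t: 3.5
eef_pos: [435.6, 328.3, 36.8]
tcp_rot: [3.14, 0.0, 2.041]
ft_force: [0.1, 0.3, 0.1]
opening: 0.779
grip_force: 0.0
t 3.50 [435.6 328.3  36.8] yaw 116.9 F [0.1 0.3 0.1] op 0.779 grip 0.0
d [-0.  -0.7  2.8] turn -0.054 rows 0.4
```

```bash
python3 -m handwheel '[[0,0,2,0,0.2],[0,0,2,0,0],[0,0,2,0,0],[0,0,2,0,0],[0,0,2,0,0]]'>/dev/null;  python3 -m handwheel '[[0,0,0,0,0],[0,0,0,0,0],[0,0,0,0,0],[0,0,0,0,0],[0,0,0,0,0]]'; bash s.sh 435,328,260,151.4
```

```text
t: 4.33
eef_pos: [435.1, 328.1, 33.7]
tcp_rot: [-3.141, 0.0, 2.041]
ft_force: [-1.0, 1.0, -0.5]
opening: 0.415
grip_force: 29.6
t 4.33 [435.1 328.1  33.7] yaw 116.9 F [-1.   1.  -0.5] op 0.415 grip 29.6
d [-1.000e-01 -2.000e-01 -2.263e+02] turn -0.602 rows 5.4
```

```bash
python3 -m handwheel '[[0,0,-15,0,0],[0,0,-50,0,0],[0,0,-90,0,0],[0,0,-130,0,0],[0,0,-170,0,0]]'>/dev/null;  python3 -m handwheel '[[0,0,-40,0,0],[0,0,-65,-0.05,0],[-20,-20,-65,-0.17,0],[-50,-40,-65,-0.3,0],[-80,-60,-65,-0.42,0]]'; bash s.sh 487,-91,265,151.4
```

```text
t: 5.17
eef_pos: [417.3, 230.1, 269.0]
tcp_rot: [3.141, 0.0, 2.463]
ft_force: [0.1, -0.0, -0.5]
opening: 0.417
grip_force: 29.6
t 5.17 [417.3 230.1 269. ] yaw 141.1 F [ 0.1 -0.  -0.5] op 0.417 grip 29.6
d [-255.8 -206.2    4. ] turn -0.179 rows 7.9
```

```bash
python3 -m handwheel '[[-31,-25,0,-0.1,0],[-62,-50,0,-0.13,0],[-93,-75,0,-0.13,0],[-124,-100,0,-0.13,0],[-155,-125,0,-0.13,0]]'>/dev/null;  bash s.sh 487,-91,265,151.4
```

```text
t 5.58 [458.6  34.2 269. ] yaw 148.1 F [ 1.  -0.3 -0.8] op 0.415 grip 29.6
d [-90.2 -91.3   4. ] turn -0.057 rows 3.1
```

```bash
python3 -m handwheel '[[-26,-26,20,-0.06,0],[-52,-53,50,-0.06,0],[-78,-80,80,-0.06,0],[-80,-82,110,-0.06,0],[-80,-82,130,-0.06,0]]'>/dev/null;  python3 -m handwheel '[[0,0,0,0,0],[0,0,0,0,0],[0,0,0,0,0]]'; bash s.sh 487.2,-91.3,44,151.4
python3 - <<'E'
from h import *
p,d=read_camera("top"); cv2.imwrite("pics/t3.png",cv2.resize(p[130:265,390:525,::-1],(540,540)))
E
```

```text
t: 6.25
eef_pos: [483.9, -75.6, 140.0]
tcp_rot: [3.141, 0.001, 2.646]
ft_force: [0.4, 0.4, -1.5]
opening: 0.416
grip_force: 29.6
t 6.25 [483.9 -75.6 140. ] yaw 151.6 F [ 0.4  0.4 -1.5] op 0.416 grip 29.6
d [-10.2 -12.3  96. ] turn 0.003 rows 2.3
```

View pics/t3.png

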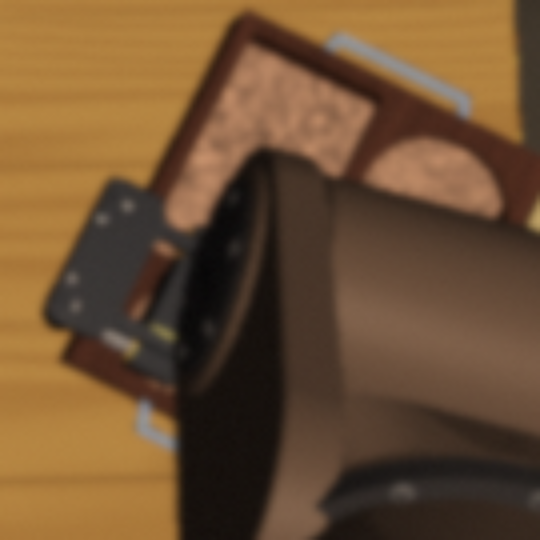

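The arm hides most of the salt opening from above. I'll centre, lower to just above the deck and check from the side.

```bash
python3 -m handwheel '[[-10,-12,10,0,0],[-10,-12,30,0,0],[-10,-12,45,0,0],[-10,-12,50,0,0],[-10,-12,50,0,0]]'>/dev/null;  python3 -m handwheel '[[0,0,0,0,0]]'; bash s.sh 487.2,-91.3,42,151.4
python3 - <<'E'
from h import *
p,d=read_camera("side"); cv2.imwrite("pics/s3.png",cv2.resize(p[100:200,290:420,::-1],(780,600),interpolation=cv2.INTER_CUBIC))
E
```

```text
t: 6.8
eef_pos: [487.0, -90.9, 89.9]
tcp_rot: [3.141, 0.001, 2.646]
ft_force: [0.9, 0.1, -1.0]
opening: 0.421
grip_force: 29.6
t 6.80 [487.  -90.9  89.9] yaw 151.6 F [ 0.9  0.1 -1. ] op 0.421 grip 29.6
d [-0.3 -0.2 47.9] turn 0.003 rows 1.1
```

View pics/s3.png

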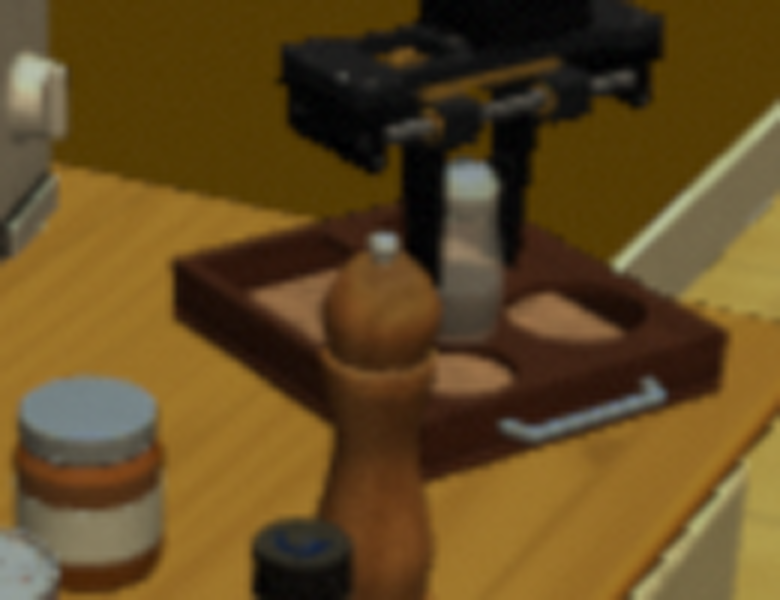

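The shaker hangs upright, its foot at crop (470,335), straight over the salt opening around (470,372). I'll lower it in.

```bash
python3 -m handwheel '[[0,0,14,0,0],[0,0,28,0,0],[0,0,38,0,0],[0,0,44,0,0],[0,0,47,0,0]]'>/dev/null;  python3 -m handwheel '[[0,0,1,0,0],[0,0,1,0,0],[0,0,1,0,0]]'; bash s.sh 487.2,-91.3,42,151.4
```

```text
t: 7.52
eef_pos: [486.7, -91.2, 41.6]
tcp_rot: [3.142, 0.001, 2.645]
ft_force: [-2.2, 1.1, 5.0]
opening: 0.414
grip_force: 30.0
t 7.52 [486.7 -91.2  41.6] yaw 151.6 F [-2.2  1.1  5. ] op 0.414 grip 30.0
d [-0.5  0.1 -0.4] turn 0.003 rows 0.0
```

Contact is at 5 N. I'll release, then rise.

```bash
python3 -m handwheel '[[0,0,0,0,0.7],[0,0,0,0,0.7],[0,0,0,0,0.7],[0,0,0,0,0.7],[0,0,0,0,0.7]]'>/dev/null;  python3 -m handwheel '[[0,0,-20,0,0.7],[0,0,-55,0,0.7],[0,0,-95,0,0.8],[0,0,-135,0,0.9],[0,0,-175,0,1]]'; bash s.sh 460,60,250,90
```

```text
t: 8.35
eef_pos: [486.0, -91.0, 217.7]
tcp_rot: [-3.141, -0.0, 2.645]
ft_force: [0.8, -0.7, 0.5]
opening: 0.855
grip_force: 0.0
t 8.35 [486.  -91.  217.7] yaw 151.6 F [ 0.8 -0.7  0.5] op 0.855 grip 0.0
d [ 94.8 120.4 -32.3] turn 1.074 rows 8.6
```

```bash
python3 -c "
from h import *
go(441,101.5,235)
W=cloud('top',read_camera('top')[1]);q=W[(abs(W[...,0]-441)<45)&(abs(W[...,1]-101)<45)&(W[...,2]>140)&(W[...,2]<180)];print(len(q),cv2.minEnclosingCircle(q[:,:2].astype(np.float32)))
"
```

```text
d [131.3 147.8 -17.3] turn 0.000 rows 4.8
456 ((441.1434326171875, 100.06657409667969), 25.13974380493164)
```

```bash
python3 -m handwheel '[[20,22,-18,0,1],[46,52,-18,0,1],[74,84,-18,0,1],[102,115,-18,0,1],[131,148,-18,0,1]]'>/dev/null;  python3 -m handwheel '[[0,0,0,0,1],[0,0,0,0,1],[0,0,0,0,1]]'>/dev/null; bash s.sh 441,101.5,139
```

```text
t 9.07 [442.6  98.1 233.7] yaw 151.6 F [ 0.9 -0.4  0.1] op 0.999 grip 0.0
d [ 3.   2.2 94.7] turn 0.000 rows 2.3
```

```bash
python3 -m handwheel '[[3,2,20,0,1],[3,2,45,0,1],[3,2,70,0,1],[3,2,88,0,0.8],[3,2,93,0,0.5]]'>/dev/null;  python3 -m handwheel '[[0,0,0,0,0.2],[0,0,0,0,0],[0,0,0,0,0],[0,0,0,0,0],[0,0,0,0,0]]'>/dev/null;python3 -m handwheel '[[0,0,0,0,0],[0,0,0,0,0],[0,0,0,0,0],[0,0,0,0,0],[0,0,0,0,0]]'; bash s.sh 461.3,-184.2,300,151.6
```

```text
t: 10.32
eef_pos: [441.1, 101.4, 141.4]
tcp_rot: [3.141, 0.001, 2.645]
ft_force: [-0.6, -2.1, 7.0]
opening: 0.506
grip_force: 30.0
t 10.32 [441.1 101.4 141.4] yaw 151.6 F [-0.6 -2.1  7. ] op 0.506 grip 30.0
d [-153.9 -241.5 -158.6] turn -0.000 rows 7.9
```

```bash
python3 -m handwheel '[[0,0,-10,0,0],[0,0,-30,0,0],[0,0,-60,0,0],[0,0,-95,0,0],[0,0,-130,0,0]]'>/dev/null;python3 -m handwheel '[[-8,-12,-10,0,0],[-24,-38,-10,0,0],[-42,-66,-10,0,0],[-62,-97,-10,0,0],[-82,-129,-10,0,0]]'; bash s.sh 461.3,-184.2,275,151.6
```

```text
t: 11.15
eef_pos: [451.1, -52.2, 280.9]
tcp_rot: [3.142, 0.0, 2.646]
ft_force: [1.0, 0.3, -2.3]
opening: 0.504
grip_force: 30.0
t 11.15 [451.1 -52.2 280.9] yaw 151.6 F [ 1.   0.3 -2.3] op 0.504 grip 30.0
d [ -71.7 -111.3    5.9] turn 0.000 rows 3.2
```

```bash
python3 -m handwheel '[[-16,-26,0,0,0],[-38,-58,0,0,0],[-58,-90,0,0,0],[-70,-110,0,0,0],[-71,-111,0,0,0]]'>/dev/null;python3 -m handwheel '[[0,0,0,0,0],[0,0,30,0,0],[0,0,60,0,0],[0,0,70,0,0],[0,0,70,0,0]]'; bash s.sh 461.3,-184.2,150,151.6
python3 - <<'E'
from h import *
p,d=read_camera("side"); cv2.imwrite("pics/s4.png",cv2.resize(p[80:200,290:420,::-1],(650,600),interpolation=cv2.INTER_CUBIC))
E
```

```text
t: 11.98
eef_pos: [459.8, -180.7, 208.5]
tcp_rot: [3.141, -0.005, 2.646]
ft_force: [0.6, -0.4, -2.1]
opening: 0.501
grip_force: 30.0
t 11.98 [ 459.8 -180.7  208.5] yaw 151.6 F [ 0.6 -0.4 -2.1] op 0.501 grip 30.0
d [-3.3 -2.4 58.5] turn 0.000 rows 1.4
```

View pics/s4.png

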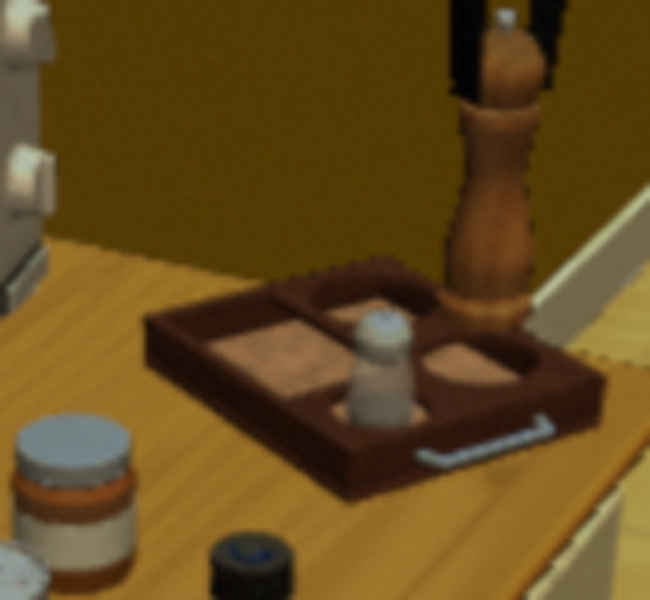

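The salt shaker stands in its opening. The mill hangs straight, its foot at crop (488,315), above the pepper opening spanning x 425–535. I'll lower it.

```bash
python3 -m handwheel '[[-3,-2,5,0,0],[-3,-2,15,0,0],[-3,-2,25,0,0],[-3,-2,35,0,0],[-3,-2,43,0,0]]'>/dev/null;python3 -m handwheel '[[0,0,4,0,0],[0,0,8,0,0],[0,0,12,0,0],[0,0,14,0,0],[0,0,14,0,0]]'; bash s.sh 461.3,-184.2,149,151.6
```

```text
t: 12.87
eef_pos: [462.7, -185.7, 153.6]
tcp_rot: [-3.142, -0.0, 2.645]
ft_force: [0.4, 0.3, -1.4]
opening: 0.503
grip_force: 30.0
t 12.87 [ 462.7 -185.7  153.6] yaw 151.6 F [ 0.4  0.3 -1.4] op 0.503 grip 30.0
d [1.9 0.6 4.6] turn -0.001 rows 0.1
```

```bash
python3 -m handwheel '[[0,0,1,0,0],[0,0,2,0,0],[0,0,3,0,0],[0,0,4,0,0],[0,0,4,0,0]]'; bash s.sh 461.3,-184.2,149,151.6
```

```text
t: 13.28
eef_pos: [462.6, -185.7, 149.7]
tcp_rot: [-3.142, -0.0, 2.645]
ft_force: [0.9, 0.2, -2.7]
opening: 0.506
grip_force: 30.0
t 13.28 [ 462.6 -185.7  149.7] yaw 151.5 F [ 0.9  0.2 -2.7] op 0.506 grip 30.0
d [1.9 0.6 0.7] turn -0.001 rows 0.1
```

```bash
python3 -m handwheel '[[0,0,1,0,0],[0,0,1,0,0],[0,0,1,0,0]]'|grep -E "pos|ft"; python3 -m handwheel '[[0,0,1,0,0],[0,0,1,0,0],[0,0,1,0,0]]'|grep -E "pos|ft"
```

```text
eef_pos: [463.1, -186.0, 149.5]
ft_force: [-1.9, 0.5, 5.0]
eef_pos: [463.6, -186.3, 149.4]
ft_force: [-2.2, 0.6, 14.9]
```

```bash
python3 -m handwheel '[[0,0,-1.5,0,0.5],[0,0,-1.5,0,0.8],[0,0,-1.5,0,0.8],[0,0,-1.5,0,0.9],[0,0,-1.5,0,0.9]]'|grep -E "pos|ft"; python3 -m handwheel '[[0,0,0,0,0.9],[0,0,0,0,0.9],[0,0,-20,0,0.9],[0,0,-60,0,0.9],[0,0,-100,0,1]]'; bash s.sh 579,111,190,180
python3 - <<'E'
from h import *
p,d=read_camera("side"); cv2.imwrite("pics/s5.png",cv2.resize(p[80:200,290:420,::-1],(650,600),interpolation=cv2.INTER_CUBIC))
E
```

```text
eef_pos: [462.7, -185.7, 149.2]
ft_force: [0.3, -0.2, 0.0]
t: 14.62
eef_pos: [462.1, -185.3, 249.7]
tcp_rot: [3.142, -0.003, 2.645]
ft_force: [0.9, -1.1, 1.3]
opening: 0.928
grip_force: 0.0
t 14.62 [ 462.1 -185.3  249.7] yaw 151.5 F [ 0.9 -1.1  1.3] op 0.928 grip 0.0
d [ 38.2 316.3  59.8] turn -0.497 rows 7.8
```

View pics/s5.png

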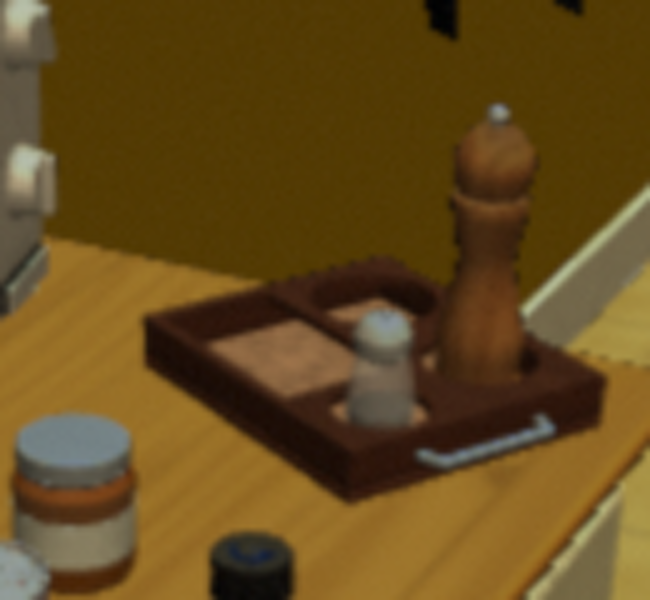

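Both the shaker and the mill stand upright in their openings; the mill's foot is at crop (480,375). The jam jar is next.

```bash
python3 -m handwheel '[[5,30,0,-0.1,1],[10,70,0,-0.22,1],[15,110,0,-0.34,1],[20,150,0,-0.46,1],[24,190,10,-0.5,1]]'>/dev/null; bash s.sh 579,111,150,180
```

```text
t 15.08 [533.   -5.4 240.7] yaw -179.4 F [ 0.4 -0.3  0.3] op 0.998 grip 0.0
d [-46.8 116.   90.8] turn 0.010 rows 3.7
```

```bash
python3 -m handwheel '[[-5,30,15,0,1],[-10,65,40,0,1],[-15,100,65,0,1],[-17,118,80,0,1],[-17,118,90,0,1]]'>/dev/null; python3 -m handwheel '[[0,0,0,0,1],[0,0,0,0,1]]'>/dev/null; bash s.sh 579,111,34,180
```

```text
t 15.67 [548.6 110.3 149.2] yaw -179.8 F [-0.2 -0.3  0.3] op 1.002 grip 0.0
d [-30.5   0.6 115.2] turn 0.004 rows 2.9
```

```bash
python3 -m handwheel '[[-20,0,10,0,1],[-30,1,25,0,1],[-30,1,30,0,1],[-30,1,40,0,1],[-30,1,60,0,1]]'>/dev/null; python3 -m handwheel '[[0,0,20,0,1],[0,0,40,0,1],[0,0,52,0,1],[0,0,55,0,0.9],[0,0,55,0,0.5]]' | grep ft; bash s.sh 579,111,34,180
```

```text
ft_force: [0.7, 0.5, 0.5]
t 16.50 [578.3 111.6  34.1] yaw -179.8 F [0.7 0.5 0.5] op 0.914 grip 0.0
d [-0.6 -0.6  0.1] turn 0.003 rows 0.0
```

```bash
python3 -m handwheel '[[0,0,0,0,0],[0,0,0,0,0],[0,0,0,0,0],[0,0,0,0,0],[0,0,0,0,0]]'|tail -2;python3 -m handwheel '[[0,0,0,0,0],[0,0,0,0,0],[0,0,0,0,0]]'; bash s.sh 558,-237,150,151.4
```

```text
opening: 0.711
grip_force: 30.0
t: 17.17
eef_pos: [579.2, 111.9, 35.3]
tcp_rot: [-3.141, 0.002, -3.138]
ft_force: [-0.9, -1.6, 7.2]
opening: 0.712
grip_force: 30.0
t 17.17 [579.2 111.9  35.3] yaw -179.8 F [-0.9 -1.6  7.2] op 0.712 grip 30.0
d [  22.3 -348.8 -114.6] turn 0.503 rows 8.8
```

```bash
python3 -m handwheel '[[0,0,-15,0,0],[0,0,-45,0,0],[0,0,-80,0,0],[0,0,-115,0,0],[0,-5,-135,0,0]]'|grep -E "pos|op";python3 -m handwheel '[[1,-25,0,0.05,0],[3,-60,0,0.17,0],[6,-98,0,0.29,0],[9,-136,0,0.4,0],[12,-174,0,0.49,0]]'>/dev/null; bash s.sh 558,-237,165,151.4
```

```text
eef_pos: [579.2, 107.6, 172.9]
opening: 0.709
t 18.00 [566.7 -68.4 169.4] yaw 151.8 F [ 0.4 -0.1 -3.3] op 0.712 grip 30.0
d [ -72.  -152.7    4.4] turn 0.007 rows 4.0
```

```bash
python3 -m handwheel '[[-18,-38,0,0,0],[-35,-75,0,0,0],[-52,-112,0,0,0],[-66,-140,0,0,0],[-70,-149,0,0,0]]'>/dev/null;python3 -m handwheel '[[0,0,0,0,0],[0,0,0,0,0]]'>/dev/null; bash s.sh 558,-237,90,151.4
```

```text
t 18.58 [ 559.1 -231.3  169. ] yaw 152.1 F [-0.3  1.  -2.5] op 0.713 grip 30.0
d [-1.7 -5.6 79. ] turn 0.012 rows 1.9
```

```bash
python3 -m handwheel '[[-2,-5.5,15,0.012,0],[-2,-5.5,40,0.012,0],[-2,-5.5,65,0.012,0],[-2,-5.5,80,0.012,0],[-2,-5.5,84,0.012,0]]'|grep ft;python3 -m handwheel '[[0,0,0,0,0],[0,0,0,0,0]]'>/dev/null; bash s.sh 558,-237,43,151.4
python3 - <<'E'
from h import *
p,d=read_camera("side"); cv2.imwrite("pics/s6.png",cv2.resize(p[90:190,300:420,::-1],(720,600),interpolation=cv2.INTER_CUBIC))
E
```

```text
ft_force: [-1.0, 0.4, -3.8]
t 19.17 [ 559.3 -236.5   86.1] yaw 151.5 F [-0.2 -0.1 -3.2] op 0.711 grip 30.0
d [ 0.9 -1.  43.1] turn 0.002 rows 1.0
```

View pics/s6.png

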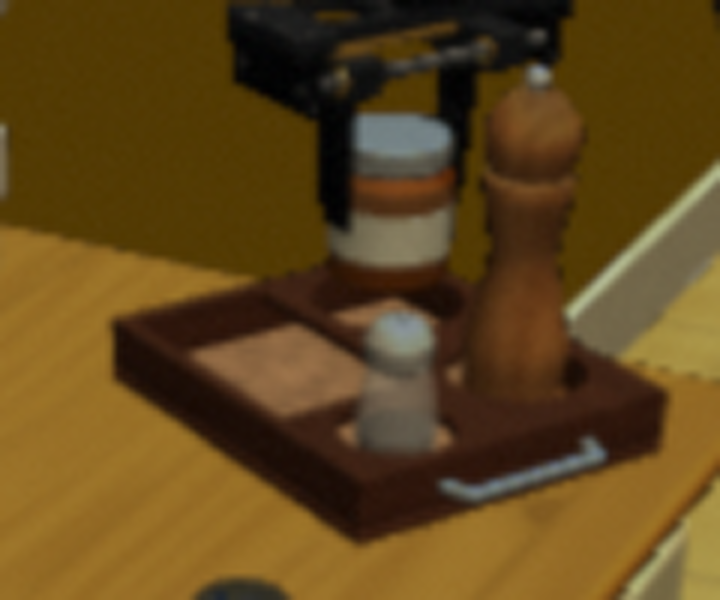

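The jam jar hangs upright, its foot at crop (390,275), above its opening centred around (388,305). I'll lower it slowly.

```bash
python3 -m handwheel '[[1,-1,10,0,0],[1,-1,20,0,0],[1,-1,28,0,0],[1,-1,35,0,0],[1,-1,39,0,0]]'|grep ft;python3 -m handwheel '[[0,0,1,0,0],[0,0,2,0,0],[0,0,3,0,0],[0,0,3,0,0]]'|grep ft; bash s.sh 558,-237,43,151.4
```

```text
ft_force: [-0.8, 0.4, -3.0]
ft_force: [-1.1, 0.8, -3.1]
t 19.97 [ 557.5 -237.8   43.5] yaw 151.4 F [-1.1  0.8 -3.1] op 0.710 grip 30.0
d [-0.   0.9  0.5] turn 0.001 rows 0.0
```

```bash
python3 -m handwheel '[[0,0,1,0,0],[0,0,1,0,0],[0,0,1,0,0]]'|grep -E "pos|ft"; python3 -m handwheel '[[0,0,1,0,0],[0,0,1,0,0],[0,0,1,0,0]]'|grep -E "pos|ft"
```

```text
eef_pos: [557.6, -237.8, 43.4]
ft_force: [-2.2, 2.1, 5.6]
eef_pos: [557.6, -237.8, 43.3]
ft_force: [-6.6, 3.9, 15.7]
```

```bash
python3 -m handwheel '[[0,0,-1.5,0,0.7],[0,0,-1.5,0,1],[0,0,-1.5,0,1],[0,0,-1.5,0,1],[0,0,-1.5,0,1]]'|grep -E "pos|ft|op"; python3 -m handwheel '[[0,0,0,0,1],[0,0,-20,0,1],[0,0,-55,0,1],[0,0,-95,0,1],[0,0,-135,0,1]]'; bash s.sh 530,200,220,85.3
```

```text
eef_pos: [557.4, -237.8, 42.7]
ft_force: [-0.3, 0.2, -0.3]
opening: 0.935
t: 21.3
eef_pos: [557.0, -237.5, 178.9]
tcp_rot: [-3.142, -0.002, 2.643]
ft_force: [0.3, -0.1, 0.4]
opening: 0.998
grip_force: 0.0
t 21.30 [ 557.  -237.5  178.9] yaw 151.4 F [ 0.3 -0.1  0.4] op 0.998 grip 0.0
d [232.9 371.4 -40.8] turn 1.154 rows 10.6
```

```bash
python3 -m handwheel '[[0,0,-30,0,1],[18,29,-45,0.1,1],[38,61,-45,0.22,1],[58,93,-45,0.34,1],[78,125,-45,0.46,1]]'>/dev/null; bash s.sh 530,200,220,85.3
```

```text
t 21.72 [548.2 -89.3 223.1] yaw 124.7 F [ 0.9 -0.3  0.6] op 1.001 grip 0.0
d [248.2 149.7   3. ] turn 0.688 rows 7.0
```

```bash
python3 -m handwheel '[[36,16,0,0.12,1],[72,32,0,0.24,1],[108,48,0,0.36,1],[144,64,0,0.48,1],[180,80,0,0.6,1]]'>/dev/null; bash s.sh 491.5,454.5,150,85.3
python3 - <<'E'
from h import *
p,d=read_camera("side");W=cloud("side",d);t=W[...,2]
q=W[(np.hypot(W[...,0]-490,W[...,1]-457)<90)&(t>60)&(t<95)];q=q[q[:,2]>np.percentile(q[:,2],90)-6];print(cv2.minAreaRect(q[:,:2].astype(np.float32)))
E
```

```text
t 22.13 [511.4  97.6 222.8] yaw 91.8 F [ 1.1  0.1 -0.5] op 1.002 grip 0.0
d [357.3  -8.8  72.8] turn 0.113 rows 8.7
((492.2496337890625, 455.2449951171875), (121.40118408203125, 65.5790023803711), 86.22379302978516)
```

```bash
python3 -m handwheel '[[40,-1,0,0.05,1],[80,-2,0,0.08,1],[120,-3,0,0.08,1],[160,-4,0,0.08,1],[200,-5,0,0.08,1]]'>/dev/null; bash s.sh 492,454.5,130,85.4
```

```text
t 22.60 [499.3 297.5 222.8] yaw 87.5 F [-0.  -0.8 -0. ] op 1.001 grip 0.0
d [156.5 -14.1  92.8] turn 0.037 rows 4.4
```

```bash
python3 -m handwheel '[[36,-1,20,0,1],[72,-2,40,0,1],[108,-3,60,0,1],[135,-4,80,0,1],[140,-4,90,0,1]]'>/dev/null; python3 -m handwheel '[[0,0,0,0,1],[0,0,0,0,1]]'>/dev/null; bash s.sh 492,454.5,34,85.4
```

```text
t 23.18 [501.7 435.  132.4] yaw 87.6 F [ 0.1 -0.3  0.1] op 1.000 grip 0.0
d [ 19.2 -10.4  98.4] turn 0.038 rows 2.4
```

```bash
python3 -m handwheel '[[19,-10,5,0.038,1],[19,-10,15,0.038,1],[19,-10,25,0.038,1],[19,-10,50,0.038,1],[19,-10,70,0.038,1]]'>/dev/null; python3 -m handwheel '[[0,0,16,0,1],[0,0,26,0,1],[0,0,28,0,1],[0,0,28,0,0.8],[0,0,28,0,0.5]]'|grep ft; bash s.sh 492,454.5,34,85.4
```

```text
ft_force: [0.2, 1.1, -0.3]
t 24.02 [493.3 454.9  35.7] yaw 85.3 F [ 0.2  1.1 -0.3] op 0.912 grip 0.0
d [-0.5 -1.2  1.7] turn -0.001 rows 0.1
```

```bash
python3 -m handwheel '[[0,0,1,0,0],[0,0,1,0,0],[0,0,1,0,0],[0,0,1,0,0],[0,0,1,0,0]]'>/dev/null;python3 -m handwheel '[[0,0,0,0,0],[0,0,0,0,0],[0,0,0,0,0]]'|tail -4;  python3 -m handwheel '[[0,0,-15,0,0],[0,0,-45,0,0],[0,0,-80,0,0],[0,0,-120,0,0],[0,0,-160,0,0]]'|tail -3; bash s.sh 520,250,230,85.4
```

```text
tcp_rot: [3.141, -0.0, 1.49]
ft_force: [-0.4, -0.2, 6.2]
opening: 0.7
grip_force: 30.0
ft_force: [1.0, 1.6, -1.7]
opening: 0.698
grip_force: 30.0
t 25.10 [492.2 454.8 194.8] yaw 85.4 F [ 1.   1.6 -1.7] op 0.698 grip 30.0
d [-201.9   44.3  -35. ] turn -0.001 rows 5.0
```

```bash
python3 -m handwheel '[[-20,0,-5,0,0],[-52,0,-8,0,0],[-88,2,-8,0,0],[-124,4,-8,0,0],[-160,6,-8,0,0]]'>/dev/null; python3 -m handwheel '[[-36,4,0,-0.1,0],[-72,8,0,-0.2,0],[-108,12,0,-0.32,0],[-144,16,0,-0.44,0],[-180,20,0,-0.56,0]]'>/dev/null;bash s.sh 582.5,-143.5,200,151.4
```

```text
t 25.93 [490.6 115.7 201.7] yaw 117.1 F [ 0.8  0.3 -0.5] op 0.700 grip 30.0
d [-272.6  -36.3    1.8] turn -0.599 rows 6.6
```

```bash
python3 -m handwheel '[[-36,-5,0,-0.12,0],[-72,-10,0,-0.24,0],[-108,-15,0,-0.36,0],[-144,-20,0,-0.48,0],[-180,-25,0,-0.59,0]]'>/dev/null;bash s.sh 582.5,-143.5,200,151.4
```

```text
t 26.35 [549.8 -56.4 201.7] yaw 150.9 F [ 0.9  0.1 -0.8] op 0.699 grip 30.0
d [-70.9 -60.2   1.7] turn -0.008 rows 2.2
```

```bash
python3 -m handwheel '[[-20,-18,0,0,0],[-45,-40,0,0,0],[-62,-54,5,0,0],[-66,-58,20,0,0],[-66,-58,35,0,0]]'>/dev/null;python3 -m handwheel '[[0,0,0,0,0],[0,0,0,0,0]]'|grep ft;bash s.sh 582.5,-143.5,43,151.4
```

```text
ft_force: [0.4, -0.1, -0.1]
t 26.93 [ 578.4 -137.5  166.3] yaw 150.6 F [ 0.4 -0.1 -0.1] op 0.697 grip 30.0
d [ -6.7  -3.1 123.3] turn -0.015 rows 3.0
```

```bash
python3 -m handwheel '[[-6.5,-3,10,-0.015,0],[-6.5,-3,30,-0.015,0],[-6.5,-3,50,-0.015,0],[-6.5,-3,65,-0.015,0],[-6.5,-3,72,-0.015,0]]'>/dev/null;python3 -m handwheel '[[0,0,0,0,0],[0,0,0,0,0]]'|grep ft;bash s.sh 582.5,-143.5,43,151.4
python3 - <<'E'
from h import *
p,d=read_camera("side"); cv2.imwrite("pics/s7.png",cv2.resize(p[90:190,300:420,::-1],(720,600),interpolation=cv2.INTER_CUBIC))
E
```

```text
ft_force: [0.1, -0.2, -0.7]
t 27.52 [ 583.4 -143.6   95.3] yaw 151.5 F [ 0.1 -0.2 -0.7] op 0.701 grip 30.0
d [ 0.8 -0.4 52.3] turn 0.001 rows 1.3
```

View pics/s7.png

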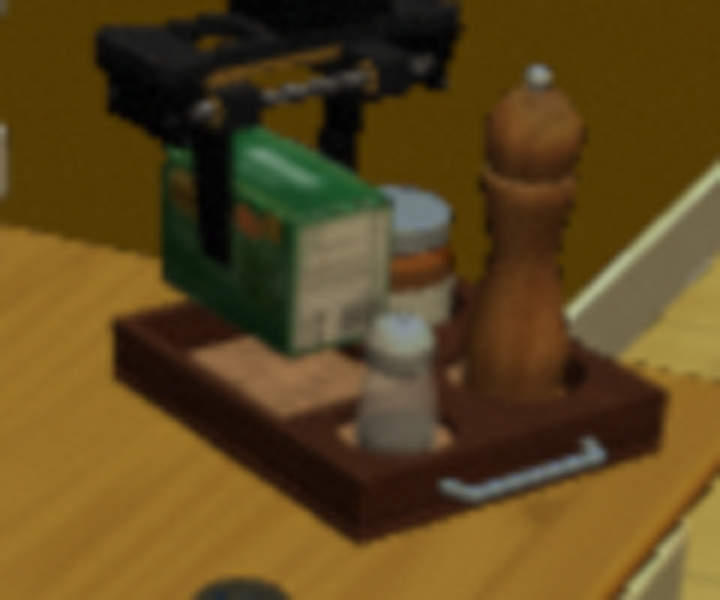

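The box hangs level and parallel to its opening, bottom corners at crop (290,352) and (165,280), with the jar seated behind it. I'll check those corners numerically.

Run:
```python
from h import *
a=np.radians(-118.65);M=np.array([[np.cos(a),-np.sin(a)],[np.sin(a),np.cos(a)]])
for u,v in((290,352),(165,280)):
    print(M.T@(ray("side",300+u/6,90+v/6,60.3)[:2]-[529.5,-168]))
q=[project("side",[*(M@c+[529.5,-168]),60.3]) for c in((-80.5,-26),(-80.5,96))];print([(x-[300,90])*6 for x in q])
```

```text
[-71.20559404 -14.86887459]
[-75.10629844  95.8471453 ]
[array([287.57219666, 363.95153159]), array([156.3533153 , 281.99470291])]
```

Run:
```python
from h import *
a=np.radians(-118.65);M=np.array([[np.cos(a),-np.sin(a)],[np.sin(a),np.cos(a)]])
p,d=read_camera("side");W=cloud("side",d);C=W.copy();C[...,:2]=(W[...,:2]-[529.5,-168])@M
P=np.percentile
hsv=cv2.cvtColor(p,cv2.COLOR_RGB2HSV)
g=(C[...,2]>62)&(C[...,2]<145)&(C[...,0]<0)&(C[...,0]>-110)&(abs(C[...,1])<130)
green=g&(hsv[...,0]>45)&(hsv[...,0]<90)&(hsv[...,1]>90)
q=C[green];print("green x,y,z pct",[np.round(P(q[:,i],[2,10,50,90,98]),1) for i in range(3)])
f=q[(q[:,2]<115)&(q[:,2]>75)];print("side face",np.round(P(f[:,0],[10,50,90]),1),np.round(np.polyfit(f[:,1],f[:,0],1),3))
e=C[(C[...,2]>70)&(C[...,2]<120)&(C[...,1]<0)&(C[...,1]>-45)&(C[...,0]>-75)&(C[...,0]<-20)];print("end face y",len(e),np.round(P(e[:,1],[10,50,90]),1))
w=C[(C[...,2]>5)&(C[...,2]<30)&(C[...,0]<-85)&(C[...,0]>-115)&(abs(C[...,1])<105)];print("caddy side x (-98)",len(w),np.round(P(w[:,0],[10,50,90]),1),np.polyfit(w[:,1],w[:,0],1))
w=C[(C[...,2]>5)&(C[...,2]<30)&(C[...,1]<-100)&(C[...,1]>-125)&(abs(C[...,0])<90)];print("caddy end y (-114)",len(w),np.round(P(w[:,1],[10,50,90]),1))
```

```text
green x,y,z pct [array([-85.6, -81.6, -77.6, -31.3, -22.5]), array([-22.4, -17.3,  19.4,  75. ,  89.6]), array([ 68.2,  75.9, 118.5, 139.5, 141.1])]
side face [-82.1 -79.9 -77.6] [-2.0000e-03 -7.9946e+01]
end face y 229 [-25.3 -22.6 -20.1]
caddy side x (-98) 288 [-97.9 -95.9 -94. ] [-1.91128687e-03 -9.59635769e+01]
caddy end y (-114) 305 [-113.5 -110.4 -107.6]
```

Relative to the caddy's own faces the box is within 1.4 mm of ideal in x and 0.2 mm in y. I'll lower it.

```bash
python3 -m handwheel '[[0,-1,10,0,0],[0,-1,20,0,0],[0,-1,30,0,0],[0,-1,38,0,0],[0,-1,44,0,0]]'|grep ft;python3 -m handwheel '[[0,0,2,0,0],[0,0,4,0,0],[0,0,6,0,0],[0,0,7,0,0],[0,0,7,0,0]]'|grep ft; bash s.sh 582.5,-143.5,43,151.4
```

```text
ft_force: [-0.5, -0.3, -0.7]
ft_force: [0.8, 0.8, -0.3]
t 28.45 [ 582.5 -144.4   43.8] yaw 151.4 F [ 0.8  0.8 -0.3] op 0.700 grip 30.0
d [0.4 0.8 0.8] turn 0.000 rows 0.0
```

```bash
python3 -m handwheel '[[0,0,1,0,0],[0,0,1,0,0],[0,0,1,0,0]]'|grep -E "pos|ft"; python3 -m handwheel '[[0,0,1,0,0],[0,0,1,0,0],[0,0,1,0,0]]'|grep -E "pos|ft"
```

```text
eef_pos: [582.5, -144.4, 42.9]
ft_force: [-0.3, -0.0, -0.9]
eef_pos: [582.6, -144.4, 42.3]
ft_force: [-0.9, 0.9, 6.1]
```

```bash
python3 -m handwheel '[[0,0,-0.5,0,0.75],[0,0,-0.5,0,0.8],[0,0,-0.5,0,0.8],[0,0,-0.5,0,0.8],[0,0,-0.5,0,0.8]]'|grep -E "pos|ft|op"; python3 -m handwheel '[[0,0,-5,0,0.8],[0,0,-25,0,0.8],[0,0,-60,0,0.8],[0,0,-100,0,0.8],[0,0,-140,0,0.8]]'; python3 -m handwheel '[[0,0,-40,0,0.8],[20,10,-70,0,0.8],[50,30,-70,0,0.8],[85,50,-70,0,0.8],[120,70,-70,0,0.8]]' |grep ft; bash s.sh 450,100,270
```

```text
eef_pos: [582.4, -144.3, 42.2]
ft_force: [-0.2, -0.4, -0.2]
opening: 0.802
t: 29.78
eef_pos: [582.0, -144.2, 183.9]
tcp_rot: [-3.141, -0.001, 2.643]
ft_force: [0.4, -0.3, 0.2]
opening: 0.803
grip_force: 0.0
ft_force: [1.3, -0.5, 0.1]
t 30.20 [509.4 -24.6 253. ] yaw 151.4 F [ 1.3 -0.5  0.1] op 0.798 grip 0.0
d [111.8  80.8 -17.1] turn 0.000 rows 3.3
```

```bash
python3 -m handwheel '[[30,22,0,0,0.8],[60,44,0,0,0.8],[90,66,0,0,0.8],[120,88,0,0,0.8],[120,88,0,0,0.8]]' >/dev/null
python3 - <<'E'
from h import *
st()
p,d=read_camera("side"); q,d2=read_camera("top")
cv2.imwrite("pics/end.png",np.hstack([cv2.resize(p[90:190,290:410,::-1],(400,333)),cv2.resize(q[130:265,380:542,::-1],(400,333))]))
z=np.load("top0.npz")["p"];print()
for n,(u,v) in {"sp1":(253,170),"sp2":(300,247),"tin":(294,182)}.items():
    print(n,np.abs(q[v-12:v+12,u-12:u+12].astype(int)-z[v-12:v+12,u-12:u+12]).mean())
E
```

```text
t 30.62 [444.5 113.2 252.9] yaw 151.6 F [-0.1 -0.6  0.5] op 0.801 grip 0.0

sp1 6.197337962962963
sp2 22.677662037037038
tin 12.81076388888889
```

View pics/end.png

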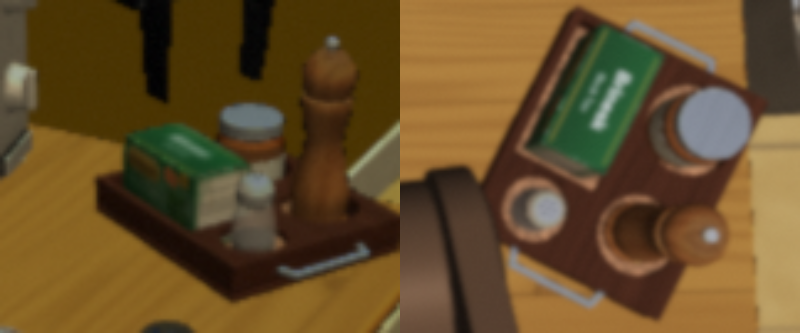

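All four stand upright in their openings: tea box at crop (190,170), jar (250,130), mill (325,150) and shaker (255,210), with the gripper clear. I'll check the cook's things and hand in.

Run:
```python
from h import *
a=cloud("side",np.load("side0.npz")["d"]);b=cloud("side",read_camera("side")[1])
ok=True
for n,(x,y) in {"sp1":(592,316),"sp2":(419.5,211),"tin":(569.5,226)}.items():
    f=lambda W:np.nanmedian(W[(np.hypot(W[...,0]-x,W[...,1]-y)<45)&(W[...,2]>20)&(W[...,2]<115)],0)
    d=f(b)-f(a); print(n,np.round(d,1)); ok&=np.abs(d).max()<3
if ok: print(job_done())
```

```text
sp1 [ 0.2 -0.1  0.7]
sp2 [ 0.2 -0.3  0. ]
tin [ 1.  -0.9 -0.3]
the job is handed in; nothing more can be done
None
```

The salt shaker, pepper mill, jam jar and tea box were lowered, in that order, into their openings, where all four stand upright; the spice jars and tin are unmoved, and the job was handed in at about 31 s of the 109 s allowed.

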